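# Transfer the sample tubes from the block heater to the rack in order

## Task

The samples have finished heating: lift the three capped tubes out of the white block heater and stand them upright in the white rack with the one yellow end, in the same order. The tube that was at the left in the heater, as the robot sees it, goes into the hole next to the rack's yellow end, the middle one into the next hole and the right-hand one into the third, each set down fully on the rack's base. Lower the tubes gently instead of dropping them, do not tip them over, and leave the pink flask behind them standing where it is.

Things in the scene. Friction and masses are not known exactly. Their poses are not given: they have to be found in the camera images.
- heater: White dry-block heater, fixed, 125 x 190 mm, 53 mm high; dark display and black knob (to 65 mm) on the robot's side. Origin: centre of the underside, on the worktop. Own y axis along the row of inserts, + to the robot's left; wells at own x = +16 mm, own y = +50 (left), 0 and -50 mm (right). Turned at most 0.35 rad from facing the robot.
- insert_orange: Square aluminium one-well insert with an orange top, 40 x 40 x 74 mm, fixed in any of the heater's three places. Origin: centre of its underside, 22 mm above the worktop. Upright round well in its centre, 18 mm wide, 66 mm deep: floor 8 mm, mouth 74 mm above the origin. At the start it holds the tube with the orange cap.
- insert_blue: Square aluminium one-well insert with a blue top, 40 x 40 x 74 mm, fixed in any of the heater's three places. Origin: centre of its underside, 22 mm above the worktop. Upright round well in its centre, 18 mm wide, 66 mm deep: floor 8 mm, mouth 74 mm above the origin. At the start it holds the tube with the blue cap.
- insert_green: Square aluminium one-well insert with a green top, 40 x 40 x 74 mm, fixed in any of the heater's three places. Origin: centre of its underside, 22 mm above the worktop. Upright round well in its centre, 18 mm wide, 66 mm deep: floor 8 mm, mouth 74 mm above the origin. At the start it holds the tube with the green cap.
- tube_orange: Capped 15 ml centrifuge tube with an orange cap, loose, about 20 g, 118 mm tall: body 16 mm thick with a pointed foot, cap 20 mm thick over the top 14 mm. Origin: tip of the foot; z axis up the tube; yaw means nothing. At the start upright in the insert of its colour, its top 52 mm above the insert and 148 mm above the worktop. Grip it by the cap.
- tube_blue: Capped 15 ml centrifuge tube with a blue cap, loose, about 20 g, 118 mm tall: body 16 mm thick with a pointed foot, cap 20 mm thick over the top 14 mm. Origin: tip of the foot; z axis up the tube; yaw means nothing. At the start upright in the insert of its colour, its top 52 mm above the insert and 148 mm above the worktop. Grip it by the cap.
- tube_green: Capped 15 ml centrifuge tube with a green cap, loose, about 20 g, 118 mm tall: body 16 mm thick with a pointed foot, cap 20 mm thick over the top 14 mm. Origin: tip of the foot; z axis up the tube; yaw means nothing. At the start upright in the insert of its colour, its top 52 mm above the insert and 148 mm above the worktop. Grip it by the cap.
- rack: White tube rack, fixed, 68 x 208 mm, 86 mm high, ends yellow and grey. Origin: centre of the underside, on the worktop. Own y axis along the row, + to the robot's left (turned at most 0.35 rad). Four holes at own x = 0, y = +67.5, +22.5, -22.5, -67.5 mm: 24 mm wide in the upper tier (top at 78 mm), 20 mm in the lower (38 mm). A tube stands on the base, foot at 6 mm.
- yellow_end: The rack's yellow end panel, upright, 9 mm thick, 68 mm wide, 86 mm high, fixed on the rack 99.5 mm from its centre, at the left or at the right end; a grey one like it closes the other end. Origin: centre of its lower edge.
- flask: Conical glass flask with pink contents, 65 mm across the foot, 105 mm tall, standing loose just behind the work (one like it stands at the wall, farther back); a bystander. Origin: centre of its underside.
Not all that is in view belongs to the job. Of the things that look like the yellow_end, take the one that is farthest to the robot's right at the start.

How it is judged (in metres and radians):
At the end, for the whole second after the job is handed in: From the yellow end, holes 1-3 hold the tubes of the heater's left, middle and right inserts: foot within 12 mm of the hole's centre along and across the rack, under 16 mm above its underside, leaning under 0.25 rad, at rest, released; flask within 30 mm of its start, tilted under 0.3 rad (((y of insert_orange in the frame of heater between 0.03 and 0.07 m and y of yellow_end in the frame of rack above 0 m and y of tube_orange in the frame of rack between 0.0555 and 0.0795 m) or (y of insert_orange in the frame of heater between 0.03 and 0.07 m and y of yellow_end in the frame of rack below 0 m and y of tube_orange in the frame of rack between -0.0795 and -0.0555 m) or (y of insert_orange in the frame of heater between -0.02 and 0.02 m and y of yellow_end in the frame of rack above 0 m and y of tube_orange in the frame of rack between 0.0105 and 0.0345 m) or (y of insert_orange in the frame of heater between -0.02 and 0.02 m and y of yellow_end in the frame of rack below 0 m and y of tube_orange in the frame of rack between -0.0345 and -0.0105 m) or (y of insert_orange in the frame of heater between -0.07 and -0.03 m and y of yellow_end in the frame of rack above 0 m and y of tube_orange in the frame of rack between -0.0345 and -0.0105 m) or (y of insert_orange in the frame of heater between -0.07 and -0.03 m and y of yellow_end in the frame of rack below 0 m and y of tube_orange in the frame of rack between 0.0105 and 0.0345 m)) and x of tube_orange in the frame of rack between -0.012 and 0.012 m and z of tube_orange in the frame of rack between -0.002 and 0.016 m and angle between each of tube_orange, tube_blue, tube_green's own z axis and vertical below 0.25 rad and linear speed of each of tube_orange, tube_blue, tube_green below 0.02 m/s and contact force between the fingers and tube_orange below 0.05 N and ((y of insert_blue in the frame of heater between 0.03 and 0.07 m and y of yellow_end in the frame of rack above 0 m and y of tube_blue in the frame of rack between 0.0555 and 0.0795 m) or (y of insert_blue in the frame of heater between 0.03 and 0.07 m and y of yellow_end in the frame of rack below 0 m and y of tube_blue in the frame of rack between -0.0795 and -0.0555 m) or (y of insert_blue in the frame of heater between -0.02 and 0.02 m and y of yellow_end in the frame of rack above 0 m and y of tube_blue in the frame of rack between 0.0105 and 0.0345 m) or (y of insert_blue in the frame of heater between -0.02 and 0.02 m and y of yellow_end in the frame of rack below 0 m and y of tube_blue in the frame of rack between -0.0345 and -0.0105 m) or (y of insert_blue in the frame of heater between -0.07 and -0.03 m and y of yellow_end in the frame of rack above 0 m and y of tube_blue in the frame of rack between -0.0345 and -0.0105 m) or (y of insert_blue in the frame of heater between -0.07 and -0.03 m and y of yellow_end in the frame of rack below 0 m and y of tube_blue in the frame of rack between 0.0105 and 0.0345 m)) and x of tube_blue in the frame of rack between -0.012 and 0.012 m and z of tube_blue in the frame of rack between -0.002 and 0.016 m and contact force between the fingers and tube_blue below 0.05 N and ((y of insert_green in the frame of heater between 0.03 and 0.07 m and y of yellow_end in the frame of rack above 0 m and y of tube_green in the frame of rack between 0.0555 and 0.0795 m) or (y of insert_green in the frame of heater between 0.03 and 0.07 m and y of yellow_end in the frame of rack below 0 m and y of tube_green in the frame of rack between -0.0795 and -0.0555 m) or (y of insert_green in the frame of heater between -0.02 and 0.02 m and y of yellow_end in the frame of rack above 0 m and y of tube_green in the frame of rack between 0.0105 and 0.0345 m) or (y of insert_green in the frame of heater between -0.02 and 0.02 m and y of yellow_end in the frame of rack below 0 m and y of tube_green in the frame of rack between -0.0345 and -0.0105 m) or (y of insert_green in the frame of heater between -0.07 and -0.03 m and y of yellow_end in the frame of rack above 0 m and y of tube_green in the frame of rack between -0.0345 and -0.0105 m) or (y of insert_green in the frame of heater between -0.07 and -0.03 m and y of yellow_end in the frame of rack below 0 m and y of tube_green in the frame of rack between 0.0105 and 0.0345 m)) and x of tube_green in the frame of rack between -0.012 and 0.012 m and z of tube_green in the frame of rack between -0.002 and 0.016 m and contact force between the fingers and tube_green below 0.05 N and distance of flask from where it was at the start of the episode below 0.03 m and angle between flask's own z axis and vertical below 0.3 rad); the robot touches nothing.
It fails at once if the tube with the orange cap is dropped: it falls free of the fingers at over 0.8 m/s (a fall of more than about 33 mm) (linear speed of tube_orange above 0.8 m/s and contact force between the fingers and tube_orange below 0.01 N).
It fails at once if the tube with the blue cap is dropped: it falls free of the fingers at over 0.8 m/s (a fall of more than about 33 mm) (linear speed of tube_blue above 0.8 m/s and contact force between the fingers and tube_blue below 0.01 N).
It fails at once if the tube with the green cap is dropped: it falls free of the fingers at over 0.8 m/s (a fall of more than about 33 mm) (linear speed of tube_green above 0.8 m/s and contact force between the fingers and tube_green below 0.01 N).
It fails at once if a tube is tipped over (leans more than 0.9 rad) (angle between any of tube_orange, tube_blue, tube_green's own z axis and vertical above 0.9 rad).
It fails at once if the flask is knocked (shifted over 30 mm or tilted over 0.3 rad) (distance of flask from where it was at the start of the episode above 0.03 m or angle between flask's own z axis and vertical above 0.3 rad).
It also fails if it takes over 88 s, if anything falls off the work surface, if the arm or the gripper's body presses on something with over 40 N, if the wrist force passes 120 N, or if a joint passes its speed limit or range.

## Robot

A 6-joint arm with a two-finger parallel gripper is mounted at the origin on a cart in front of the work surface, level with it; the furniture and walls round the work are solid. World frame = base frame: x ahead of the robot, y to its left, z up, the work surface at z = 0. Lengths are in mm, angles in rad, forces in N, time in s.
With the tool pointing down it reaches from about 350 to 775 mm from the base axis. Payload 7.3 kg.
Tool frame: the origin (TCP) lies at the very end of the fingers, on their centre line; the grasp point (between the pads) lies 19 mm behind it (manip.pinch_z is the z of the grasp point in the tool frame, in mm); z points along the fingers, y is the line along which they close (so a half turn about z gives the same grasp; the last joint's range is limited). The gripper opens to 92 mm and grips with 3 to 60 N. Pads are 19 mm wide; open, the fingers measure 130 mm over their backs; the gripper's body (75 mm by 190 mm) begins 47 mm behind the grasp point.
Start: joints at [-1.397, 0.342, 1.524, -0, 1.275, -0.146], TCP at [165.07, -498.394, 226.741] pointing down, gripper open.
Joint ranges: [-2.53, 2.53], [-0.77, 2.02], [0.04, 2.7], [-1, 4.14], [0.28, 2.66], [-3.11, 3.11]. Speed limits (rad/s): [2.57, 2.57, 3.14, 3.14, 3.14, 3.14].

## Interface

Orientations are given as a rotation vector (axis times angle).
In Python, from plant import status, optics, job, manip gives the robot as it stands.
- The arm moves only by the tool arm_command, never from a script. Its argument "moves" is text: rows parted by semicolons, each of 7 numbers parted by spaces: the shift along the world's x, y, z in m, then the turn, a rotation vector about the world's x, y, z in degrees, then the opening, from 0 (shut) to 1 (fully open). A call has exactly 10 rows; each row shifts and turns the commanded pose from where the row before left it; what a row does not reach is not made up. A row lasts 1/12 s, in which the tool goes at most 41.7 mm and 7.16 degrees, less where a joint would pass 70% of its speed; a pose out of reach is approached as far as the arm can. A call with a gripper value outside its range is refused whole. The fingers move at their own pace and stop on an object; the grip force is fixed at half the most. Time passes only in rows, so rows that do not move let the fingers close, or fill a call up. It gives the time, the measured TCP pose, the force, the opening and the grip force at its end, in the units of the state.
- status.sense(): the state, without advancing time (a new reading comes with each control period).
- optics.get_image(name): name is "side" or "top" or "wrist"; returns (picture, depth): 400x640x3 uint8, blue, green, red; 400x640 float32, mm along the optical axis (not along the pixel's ray), 0 where there is no reading.
- optics.camera_info(name): a dict with "K" (3x3 intrinsics, pixels), "world_from_camera" (4x4, takes a point from camera to world coordinates). Camera axes: x right, y down, z forward; pixel columns grow to the right and rows downward; lengths in mm; the calibration is good to about 2 mm. A picture is of the moment at which its call begins: read the wrist's pose just before it. camera_info takes no time and is no camera call; for the wrist camera it gives the pose at the moment of the call.
- job.sign_off(): hands the job in; it is judged then, once.
The state is a dict: "clock": time; "joints": joint angles; "qvel": joint speeds; "tau": joint torques, N m; "ee_pos": TCP position; "tcp_rot": TCP orientation; "ft_force": force on the tool from outside, world axes, zero at the start; "moment": the same for the moment, N m; "gripper_width": opening from 0.0 (shut) to 1.0 (fully open); "finger_force": force on a finger pad.
Only numpy, scipy, OpenCV 4.12 (cv2) and the standard library are available. Lean on these libraries where they do the work, as an engineer would, in place of code of your own. Each camera call takes 0.05 s, during which the arm holds its last target. There are 200 camera calls.

## Working session

There is one attempt and no reset: what is moved stays moved. The work goes in short steps, Python scripts to look and compute and a tool call to move; the robot and the scene stay as the last step left them, time stands still between calls to the robot, and variables do not carry over. Pictures are saved under pics/ and viewed, at most 14 in all, crops included, and the job is handed in when it is done.

Besides the shell and the picture viewer there is one more tool, called by a JSON object that holds its "method" and its "body", one argument or row to a line. arm_command: Moves the arm, as the interface text tells. Its arguments: {"type":"object","properties":{"moves":{"type":"string"}},"required":["moves"]}

```bash
mkdir -p pics; ls; cat > h.py <<'E'
import numpy as np, cv2
from plant import status, optics, job, manip
def grab(n):
    i=optics.camera_info(n); p,d=optics.get_image(n)
    return p,d,np.array(i["K"]),np.array(i["world_from_camera"])
def cloud(d,K,T):
    v,u=np.indices(d.shape); P=np.stack([(u-K[0,2])/K[0,0]*d,(v-K[1,2])/K[1,1]*d,d],-1)
    return P@T[:3,:3].T+T[:3,3]
def ray(u,v,z,K,T):
    r=T[:3,:3]@np.array([(u-K[0,2])/K[0,0],(v-K[1,2])/K[1,1],1.]); return T[:3,3]+r*(z-T[2,3])/r[2]
E
python3 - <<'E'
from h import *
print(status.sense(), manip.pinch_z)
for n in("top","side"):
    p,d,K,T=grab(n); cv2.imwrite(f"pics/{n}0.png",p); np.savez(f"pics/{n}0.npz",p=p,d=d,K=K,T=T); print(n,T[:3,3],T[:3,2],K[0,0],(d==0).mean())
E
```

```text
pics
{'clock': 0.0, 'joints': array([-1.39698311e+00,  3.42721694e-01,  1.52503063e+00, -2.19618559e-05,
        1.27542490e+00, -1.46003773e-01]), 'qvel': array([ 1.85100201e-03, -2.76629737e-05, -6.73333370e-04, -3.37232340e-04,
        2.51278723e-03, -2.53143125e-03]), 'tau': array([ 2.09024515e-04, -4.31244421e+01, -2.44222820e+01,  7.19266268e-02,
        5.60265896e-02, -1.28948964e-04]), 'ee_pos': array([ 164.99510571, -497.9532695 ,  226.04076197]), 'tcp_rot': array([-3.09994625e+00, -4.99986808e-01,  6.75666976e-05]), 'ft_force': array([-0.16977743, -0.22049779, -0.65960136]), 'moment': array([-0.07000922, -0.04444588,  0.04592263]), 'finger_force': 0.0, 'gripper_width': 1.0010966237027814} -18.8
top [398.14263599  38.77749673 913.38611058] [ 0.18500022 -0.01722844 -0.98258745] 364.1764520964136 0.0039296875
side [ 30.06304341 775.89574657 380.82228794] [ 0.51753499 -0.77720211 -0.35793074] 439.3993791317481 0.0040625
```

View pics/top0.png

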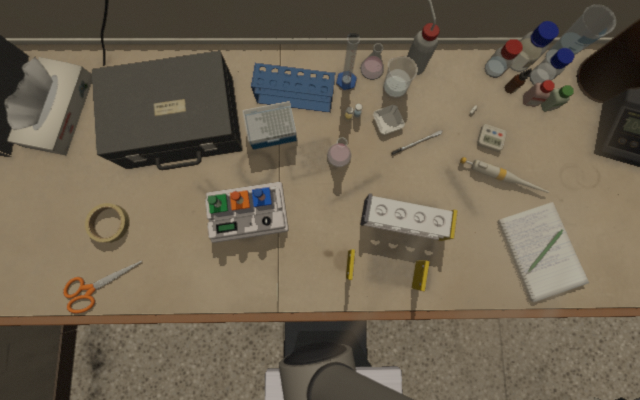

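View pics/side0.png

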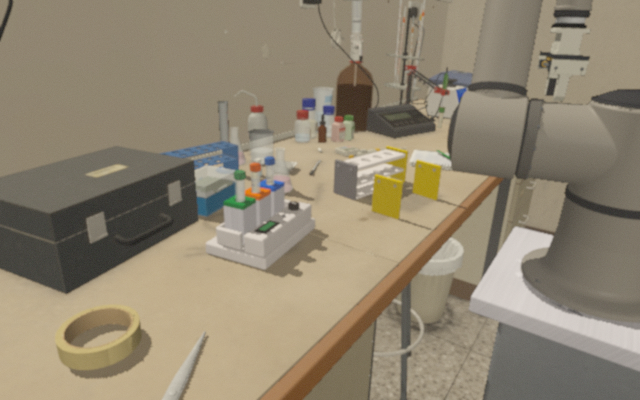

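Top view: the heater is at about (247,212), with green at the left (218,204), orange in the middle (240,201) and blue at the right (262,197). The rack is at (408,218), its grey end at (367,217). There are three yellow panel candidates: (350,264), (421,276) and the one on the rack at (450,223). The last is farthest right and attached to the rack, so it fits the description. The flask stands at (340,153). I'll confirm this in a crop and measure.

```bash
cat > m.py <<'E'
from h import *
z=np.load("pics/top0.npz"); p,d,K,T=[z[k] for k in "pdKT"]
C=cloud(d,K,T); hsv=cv2.cvtColor(p,cv2.COLOR_BGR2HSV)
cv2.imwrite("pics/crop0.png",cv2.resize(p[140:300,190:470],None,fx=2.8,fy=2.8,interpolation=cv2.INTER_CUBIC))
X,Y,Z=C[...,0],C[...,1],C[...,2]
print("table z",np.median(Z[280:300,150:330]))
H,S=hsv[...,0],hsv[...,1]
box=np.zeros(d.shape,bool); box[170:250,195:300]=1
for n,lo,hi in(("green",45,85),("orange",3,18),("blue",100,125)):
    m=box&(H>=lo)&(H<=hi)&(S>120)
    for a,b in((136,156),(88,104)):
        k=m&(Z>a)&(Z<b); 
        if k.sum(): print(n,(a,b),k.sum(),np.median(C[k],0).round(1),[(np.percentile(C[k][:,i],2)+np.percentile(C[k][:,i],98))/2 for i in(0,1)])
y=((H>=20)&(H<=32)&(S>150)&(Z>15)&(Z<110)).astype(np.uint8)
n,l,s,c=cv2.connectedComponentsWithStats(y)
for i in range(1,n):
    if s[i,4]>20:
        k=(l==i); t=k&(Z>np.percentile(Z[k],60)); print("yellow",c[i].round(),s[i,4],Z[k].max().round(),np.median(C[t],0).round(1))
def rect(box,a,b):
    k=box&(Z>a)&(Z<b); r=cv2.minAreaRect(C[k][:,:2].astype(np.float32)); return k.sum(),r
b2=np.zeros(d.shape,bool); b2[185:275,355:462]=1
print("rack top",rect(b2,72,92)); print("heater",rect(box,46,58))
# holes: dark pixels / low z within rack top
b3=np.zeros(d.shape,bool); b3[140:172,322:355]=1
k=b3&(Z>5); print("flask",np.median(C[k],0),Z[k].max(),[np.percentile(C[k][:,i],[5,95]) for i in(0,1)])
E
python3 m.py
```

```text
table z 0.6795597309834989
green (136, 156) 5 [539.7 251.8 142. ] [np.float64(534.70600617623), np.float64(253.8714097510064)]
green (88, 104) 173 [527.8 251.6  96.8] [np.float64(533.7665385588357), np.float64(257.8028114564248)]
orange (136, 156) 72 [542.9 208.4 148.3] [np.float64(542.1664358369774), np.float64(208.64794774173197)]
orange (88, 104) 214 [534.7 203.8  97.1] [np.float64(541.6042158333778), np.float64(208.976693034844)]
blue (136, 156) 63 [549.1 160.4 148.2] [np.float64(548.0256568189925), np.float64(160.77547800194068)]
blue (88, 104) 190 [541.9 154.6  96.9] [np.float64(548.8703541353252), np.float64(160.26449594700938)]
yellow [502. 172.] 31 35.0 [ 615.7 -431.5   32. ]
yellow [453. 224.] 94 91.0 [ 492.  -278.4   88. ]
yellow [350. 264.] 165 90.0 [394.7 -40.6  87.1]
yellow [421. 275.] 340 89.0 [ 367.6 -203.3   86.3]
rack top (np.int64(2178), ((459.26751708984375, -171.43350219726562), (209.25234985351562, 159.3694305419922), 78.36236572265625))
heater (np.int64(1446), ((521.2073364257812, 206.6649169921875), (100.50358581542969, 179.31814575195312), 8.327314376831055))
flask [663.08117923 -21.35246923  41.62077071] 913.3861105798949 [array([645.78599884, 689.0923833 ]), array([-47.89103448,   2.24831059])]
```

View pics/crop0.png

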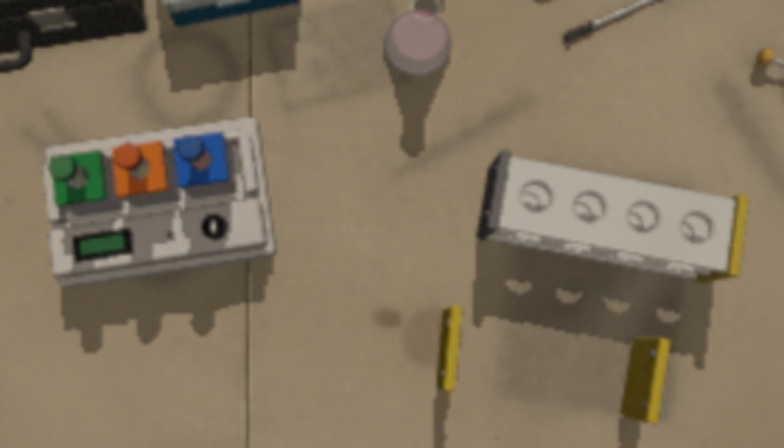

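The crop confirms it: the yellow panel at the rack's right end (crop 740,235) is attached to the rack, and the other two stand alone in front. So green goes to rack y=-67.5, orange to -22.5 and blue to +22.5.

```bash
python3 - <<'E'
from h import *
from scipy.spatial.transform import Rotation as R
z=np.load("pics/top0.npz"); p,d,K,T=[z[k] for k in "pdKT"]
h=np.array([ray(190+u/2.8,140+v/2.8,78,K,T)[:2] for u,v in((536,196),(590,205),(642,215),(696,226))]); print(h.round(1),np.diff(h,axis=0).round(1), np.linalg.norm(h[0]-h[3]))
dv=h[0]-h[3]; print("yaw",np.arctan2(-dv[0],dv[1]),h.mean(0))
s=status.sense(); i=optics.camera_info("wrist"); W=np.array(i["world_from_camera"]); Rt=R.from_rotvec(s["tcp_rot"]).as_matrix()
print("tool->cam",Rt.T@(W[:3,3]-s["ee_pos"]),Rt.T@W[:3,:3],i["K"])
E
```

```text
[[ 518.1 -115.3]
 [ 510.1 -159.9]
 [ 501.4 -202.6]
 [ 491.8 -246.9]] [[ -7.9 -44.5]
 [ -8.7 -42.8]
 [ -9.6 -44.3]] 134.17815096646305
yaw -0.19707628105870958 [ 505.36314218 -181.16799217]
tool->cam [  65.18218492   -1.27248735 -158.60420372] [[ 6.92297736e-04 -9.70247191e-01 -2.42115488e-01]
 [ 9.99999687e-01  7.64360032e-04 -2.03707143e-04]
 [ 3.82709685e-04 -2.42115271e-01  9.70247416e-01]] [[311.51775341   0.         316.53317235]
 [  0.         311.51775341 200.45699733]
 [  0.           0.           1.        ]]
```

{"method": "arm_command", "body": {
  "moves": "0.02 0.035 0.012 0 0 7 1; 0.02 0.035 0.012 0 0 7 1; 0.02 0.035 0.012 0 0 7 1; 0.02 0.035 0.012 0 0 7 1; 0.02 0.035 0.012 0 0 7 1; 0.02 0.035 0.012 0 0 7 1; 0.02 0.035 0 0 0 7 1; 0.02 0.035 0 0 0 7 1; 0.02 0.03 0 0 0 7 1; 0.02 0.02 0 0 0 7 1"
}}

```text
clock: 0.93
ee_pos: [364.2, -167.5, 298.2]
tcp_rot: [-2.246, -2.197, -0.001]
ft_force: [0.5, -0.6, 0.3]
gripper_width: 1.002
finger_force: 0.0
```

{"method": "arm_command", "body": {
  "moves": "0.02 -0.01 0 0 0 1 1; 0.02 -0.01 0 0 0 0 1; 0.02 -0.01 0 0 0 0 1; 0.02 0 0 0 0 0 1; 0.02 0 0 0 0 0 1; 0.02 0 0 0 0 0 1; 0 0 0 0 0 0 1; 0 0 0 0 0 0 1; 0 0 0 0 0 0 1; 0 0 0 0 0 0 1"
}}

```text
clock: 1.77
ee_pos: [483.2, -200.3, 298.1]
tcp_rot: [-2.235, -2.208, 0.0]
ft_force: [-0.2, -0.5, -0.2]
gripper_width: 1.003
finger_force: 0.0
```

```bash
python3 - <<'E'
from h import *
s=status.sense(); print(s["ee_pos"],s["tcp_rot"])
p,d,K,T=grab("wrist"); cv2.imwrite("pics/w1.png",p); np.savez("pics/w1.npz",p=p,d=d,K=K,T=T)
E
```

```text
[ 483.17137363 -200.31234685  298.09637579] [-2.23468041e+00 -2.20766285e+00  3.14529693e-04]
```

View pics/w1.png

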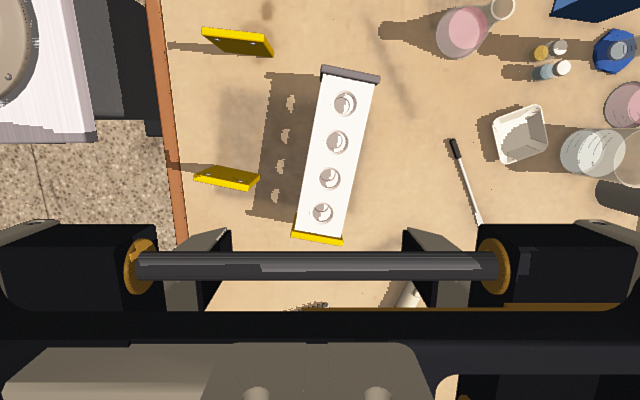

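The wrist view shows the rack, with the grey end at the top (350,74), the yellow end at the bottom (317,238), and holes at about (345,104), (337,142), (330,178), (322,212). I'll fit these accurately while moving on over the heater.

```bash
cat > rack.py <<'E'
from h import *
z=np.load("pics/w1.npz"); p,d,K,T=[z[k] for k in "pdKT"]; C=cloud(d,K,T); Z=C[...,2]
m=((Z>72)&(Z<83)).astype(np.uint8); m[:60]=0; m[250:]=0; m[:,:285]=0; m[:,390:]=0
cs,hi=cv2.findContours(m,cv2.RETR_CCOMP,cv2.CHAIN_APPROX_NONE)
o=max(cs,key=cv2.contourArea); w=lambda c:np.array([ray(u,v,78,K,T)[:2] for u,v in c[:,0].astype(float)],np.float32)
print("outer",cv2.minAreaRect(w(o)), np.median(Z[m>0]))
hs=[]
for c,q in zip(cs,hi[0]):
    if q[3]>=0 and cv2.contourArea(c)>40:
        r=cv2.minEnclosingCircle(w(c)); hs.append(r[0]); print("hole",cv2.minEnclosingCircle(c),r)
e=((Z>83)&(Z<90)).astype(np.uint8); e[:60]=0; e[250:]=0; e[:,:285]=0; e[:,390:]=0
n,l,s,c=cv2.connectedComponentsWithStats(e)
E_=[C[l==i].mean(0) for i in range(1,n) if s[i,4]>40]; print("ends",E_)
E
python3 rack.py
```

```text
outer ((501.71527099609375, -179.57650756835938), (193.0126190185547, 66.78579711914062), 78.33892822265625) 78.5249612876352
hole ((321.07501220703125, 212.0), 10.124618530273438) ((488.5210876464844, -243.95375061035156), 12.824348449707031)
hole ((328.0, 178.0), 10.440406799316406) ((497.35955810546875, -200.37161254882812), 12.832634925842285)
hole ((335.48480224609375, 141.7395477294922), 10.846013069152832) ((506.44952392578125, -156.6648406982422), 12.833589553833008)
hole ((343.5, 103.7727279663086), 11.327131271362305) ((515.4365234375, -113.0819091796875), 12.743853569030762)
ends [array([521.64147599, -81.81120035,  86.38614871]), array([ 482.20553163, -275.57490227,   86.11402184])]
```

{"method": "arm_command", "body": {
  "moves": "0.004 0.041 0 0 0 0 1; 0.004 0.041 0 0 0 0 1; 0.004 0.041 0 0 0 0 1; 0.004 0.041 0 0 0 0 1; 0.004 0.041 0 0 0 0 1; 0.004 0.041 0 0 0 0 1; 0.004 0.041 0 0 0 0 1; 0.004 0.041 0 0 0 0 1; 0.005 0.02 0 0 0 0 1; 0.005 0 0 0 0 0 1"
}}

```text
clock: 2.65
ee_pos: [525.2, 151.5, 298.4]
tcp_rot: [-2.229, -2.213, -0.002]
ft_force: [0.6, 0.5, 0.2]
gripper_width: 1.002
finger_force: 0.0
```

{"method": "arm_command", "body": {
  "moves": "0 0 0 0 0 0 1; 0 0 0 0 0 0 1; 0 0 0 0 0 0 1; 0 0 0 0 0 0 1; 0 0 0 0 0 0 0.8; 0 0 0 0 0 0 0.7; 0 0 0 0 0 0 0.6; 0 0 0 0 0 0 0.6; 0 0 0 0 0 0 0.6; 0 0 0 0 0 0 0.6"
}}

```text
clock: 3.48
ee_pos: [525.9, 147.6, 298.1]
tcp_rot: [2.234, 2.208, 0.0]
ft_force: [-0.6, -0.3, 0.2]
gripper_width: 0.623
finger_force: 0.0
```

```bash
cat > heat.py <<'E'
from h import *
s=status.sense(); print(s["ee_pos"],s["tcp_rot"],s["gripper_width"])
p,d,K,T=grab("wrist"); cv2.imwrite("pics/w2.png",p)
C=cloud(d,K,T); Z=C[...,2]; hsv=cv2.cvtColor(p,cv2.COLOR_BGR2HSV)
ok=(C[...,0]>480)&(C[...,0]<600)&(C[...,1]>120)&(C[...,1]<300)
for n,lo,hi in(("green",45,85),("orange",3,18),("blue",100,125)):
    k=(ok&(Z>144.5)&(Z<152)&(hsv[...,0]>=lo)&(hsv[...,0]<=hi)&(hsv[...,1]>60)).astype(np.uint8)
    cs,_=cv2.findContours(k,cv2.RETR_EXTERNAL,cv2.CHAIN_APPROX_NONE)
    c=max(cs,key=cv2.contourArea)
    w=np.array([ray(u,v,148,K,T)[:2] for u,v in c[:,0].astype(float)],np.float32)
    print(n,cv2.minEnclosingCircle(c),cv2.minEnclosingCircle(w),C[k>0].mean(0).round(1))
E
python3 heat.py
```

```text
[525.94342495 147.6438227  298.05920974] [2.23445902e+00 2.20822350e+00 7.16967260e-05] 0.6227609062540379
green ((322.35870361328125, 71.09782409667969), 11.407910346984863) ((533.1044921875, 259.9803771972656), 10.063754081726074) [533.2 260.  148.3]
orange ((332.0, 125.0), 10.440406799316406) ((541.6487426757812, 211.45809936523438), 9.999906539916992) [541.8 211.5 148.3]
blue ((338.2523498535156, 172.64486694335938), 9.904451370239258) ((547.8804321289062, 165.1001739501953), 9.9430570602417) [547.8 165.  148.1]
```

View pics/w2.png

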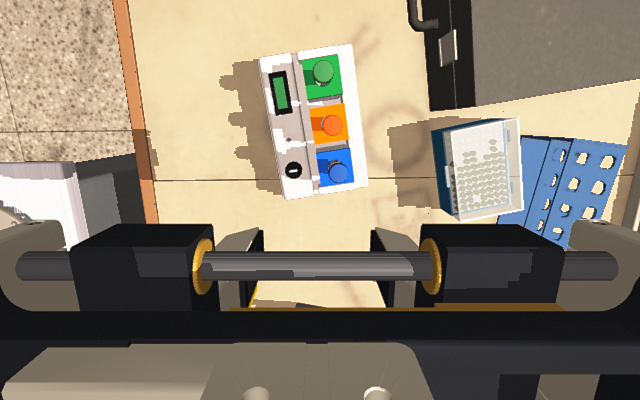

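The heater view shows the caps at green (322,71), orange (332,125) and blue (338,173). The same camera measured both the rack and the caps, so the differences between them are reliable. I'll start with blue.

{"method": "arm_command", "body": {
  "moves": "0.011 0.0085 0 0 0 0 0.5; 0.011 0.009 0 0 0 0 0.5; 0 0 -0.025 0 0 0 0.5; 0 0 -0.03 0 0 0 0.5; 0 0 -0.03 0 0 0 0.5; 0 0 -0.03 0 0 0 0.5; 0 0 -0.025 0 0 0 0.5; 0 0 -0.02 0 0 0 0.5; 0 0 0 0 0 0 0.5; 0 0 0 0 0 0 0.5"
}}

```text
clock: 4.37
ee_pos: [547.6, 165.2, 137.6]
tcp_rot: [-2.234, -2.208, 0.003]
ft_force: [1.3, 0.6, 0.5]
gripper_width: 0.5
finger_force: 0.0
```

```bash
python3 - <<'E'
from h import *
s=status.sense(); print(s["ee_pos"],s["gripper_width"])
p,d,K,T=grab("side"); cv2.imwrite("pics/s1.png",cv2.resize(p[130:280,180:360],None,fx=4,fy=4))
E
```

```text
[547.58007495 165.16402017 137.58816616] 0.5001488979226999
```

View pics/s1.png

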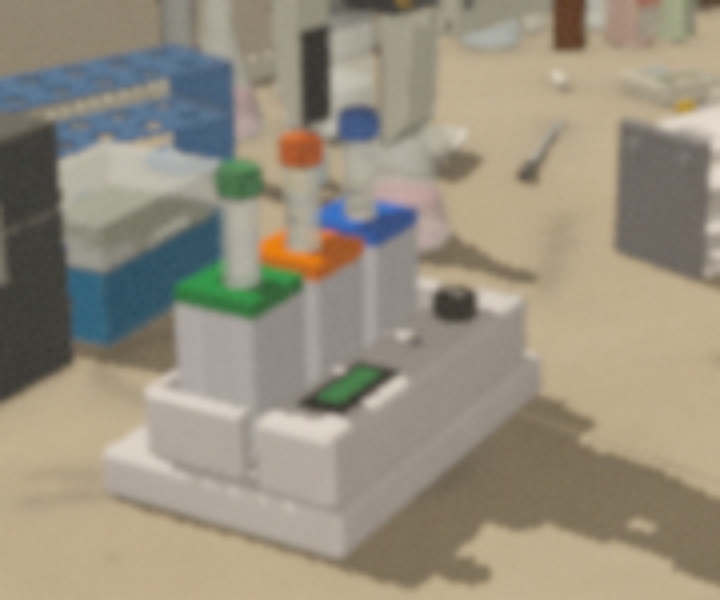

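The fingers straddle the blue cap (crop 358,122), but they are still 15 mm high. I'll go down and close.

{"method": "arm_command", "body": {
  "moves": "0 0 -0.008 0 0 0 0.5; 0 0 -0.007 0 0 0 0.5; 0 0 0 0 0 0 0.4; 0 0 0 0 0 0 0.3; 0 0 0 0 0 0 0.2; 0 0 0 0 0 0 0.15; 0 0 0 0 0 0 0.1; 0 0 0 0 0 0 0.1; 0 0 0 0 0 0 0.1; 0 0 0 0 0 0 0.1"
}}

```text
clock: 5.25
ee_pos: [548.1, 165.2, 123.3]
tcp_rot: [2.234, 2.208, 0.001]
ft_force: [0.4, -0.6, 0.5]
gripper_width: 0.201
finger_force: 30.0
```

{"method": "arm_command", "body": {
  "moves": "0 0 0.008 0 0 0 0.1; 0 0 0.012 0 0 0 0.1; 0 0 0.015 0 0 0 0.1; 0 0 0.015 0 0 0 0.1; 0 0 0.018 0 0 0 0.1; 0 0 0.018 0 0 0 0.1; 0 0 0.018 0 0 0 0.1; 0 0 0.018 0 0 0 0.1; 0 0 0.013 0 0 0 0.1; 0 0 0.008 0 0 0 0.1"
}}

```text
clock: 6.08
ee_pos: [548.3, 165.3, 268.5]
tcp_rot: [2.233, 2.207, 0.004]
ft_force: [0.8, -0.1, -0.1]
gripper_width: 0.2
finger_force: 30.0
```

{"method": "arm_command", "body": {
  "moves": "-0.002 -0.015 0 0 0 0 0.1; -0.004 -0.03 0 0 0 0 0.1; -0.005 -0.038 0 0 0 0 0.1; -0.005 -0.038 0 0 0 0 0.1; -0.005 -0.038 0 0 0 0 0.1; -0.005 -0.038 0 0 0 0 0.1; -0.005 -0.038 0 0 0 0 0.1; -0.005 -0.038 0 0 0 0 0.1; -0.003 -0.03 0 0 0 0 0.1; -0.002 -0.019 0 0 0 0 0.1"
}}

```text
clock: 6.92
ee_pos: [506.1, -159.9, 266.0]
tcp_rot: [2.237, 2.206, -0.001]
ft_force: [1.2, -0.6, -0.5]
gripper_width: 0.204
finger_force: 30.0
```

{"method": "arm_command", "body": {
  "moves": "0 0 0 0 0 0 0.1; 0 0 0 0 0 0 0.1; 0 0 0 0 0 0 0.1; 0 0 0 0 0 0 0.1; 0 0 -0.01 0 0 0 0.1; 0 0 -0.01 0 0 0 0.1; 0 0 -0.01 0 0 0 0.1; 0 0 0 0 0 0 0.1; 0 0 0 0 0 0 0.1; 0 0 0 0 0 0 0.1"
}}

```text
clock: 7.75
ee_pos: [507.1, -156.8, 236.0]
tcp_rot: [-2.234, -2.208, -0.0]
ft_force: [0.3, -0.1, -0.2]
gripper_width: 0.203
finger_force: 30.0
```

```bash
cat > chk.py <<'E'
import sys
from h import *
s=status.sense(); print(s["ee_pos"],s["tcp_rot"],s["ft_force"],s["gripper_width"])
p,d,K,T=grab("wrist"); a=cv2.resize(p[60:260,220:460],None,fx=1.6,fy=1.6)
q,d2,_,_=grab("side"); b=cv2.resize(q[100:225,310:460],None,fx=2.56,fy=2.56)
cv2.imwrite(sys.argv[1],np.hstack([a,b]))
E
python3 chk.py pics/c1.png
```

```text
[ 507.06199457 -156.79061883  236.0253215 ] [-2.23430331e+00 -2.20846884e+00 -4.60715495e-05] [ 0.28238488 -0.11499062 -0.22426977] 0.20325480083888856
```

View pics/c1.png

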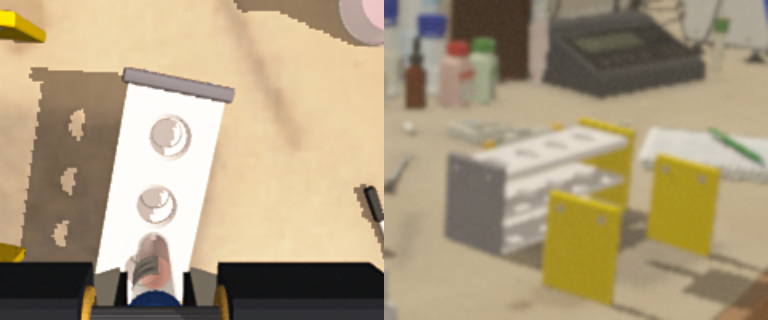

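The wrist crop shows the tube hanging straight in the fingers with its foot at (152,240). Two holes are visible beyond it, at (170,135) and (156,205), and the second should be hole 3. The side view does not show the tube. I'll compute foot versus hole.

```bash
cat > foot.py <<'E'
from h import *
s=status.sense(); t=s["ee_pos"]; print(t)
p,d,K,T=grab("wrist"); C=cloud(d,K,T); X,Y,Z=[C[...,i] for i in range(3)]
m=((Z>72)&(Z<83)).astype(np.uint8); m[:,:200]=0; m[:,420:]=0; m[235:]=0
cs,hi=cv2.findContours(m,cv2.RETR_CCOMP,cv2.CHAIN_APPROX_NONE)
for c,q in zip(cs,hi[0]):
    if q[3]>=0 and cv2.contourArea(c)>60:
        w=np.array([ray(u,v,78,K,T)[:2] for u,v in c[:,0].astype(float)],np.float32); print("hole",cv2.minEnclosingCircle(c)[0],cv2.minEnclosingCircle(w))
k=(abs(X-t[0])<16)&(abs(Y-t[1])<22)&(Z>90)&(Z<t[2])
for a in range(int(t[2])-100,int(t[2])+10,12):
    j=k&(Z>a)&(Z<=a+12)
    if j.sum()>8: print(a+6,j.sum(),[np.percentile(C[j][:,i],[3,50,97]).round(1) for i in(0,1)])
E
python3 foot.py
```

```text
[ 507.20100036 -156.96712937  236.46247562]
hole (315.6610107421875, 187.20338439941406) ((506.5810546875, -156.1195068359375), 12.634774208068848)
hole (323.7112731933594, 144.93661499023438) ((515.2464599609375, -112.78508758544922), 12.856162071228027)
166 41 [array([499.5, 506.2, 513.5]), array([-155.7, -152.2, -151. ])]
178 83 [array([499.7, 506.9, 513.7]), array([-155.9, -151.9, -150.8])]
190 103 [array([499.4, 506.3, 513.8]), array([-156.1, -151.6, -150.5])]
202 108 [array([499.6, 507.6, 514.1]), array([-155.8, -151.5, -150.4])]
214 144 [array([499.4, 506.9, 514.2]), array([-155.4, -151.1, -149.8])]
226 183 [array([499.4, 506.4, 514.3]), array([-155.5, -151. , -149.7])]
238 73 [array([499.7, 506.9, 514.1]), array([-155.2, -150.8, -149.7])]
```

{"method": "arm_command", "body": {
  "moves": "-0.0005 0.0015 0 0 0 0 0.1; 0 0 -0.012 0 0 0 0.1; 0 0 -0.015 0 0 0 0.1; 0 0 -0.015 0 0 0 0.1; 0 0 -0.015 0 0 0 0.1; 0 0 -0.015 0 0 0 0.1; 0 0 -0.015 0 0 0 0.1; 0 0 -0.01 0 0 0 0.1; 0 0 0 0 0 0 0.1; 0 0 0 0 0 0 0.1"
}}

```text
clock: 8.73
ee_pos: [506.4, -155.3, 139.1]
tcp_rot: [-2.234, -2.208, 0.0]
ft_force: [-0.9, 0.7, -0.3]
gripper_width: 0.204
finger_force: 30.0
```

{"method": "arm_command", "body": {
  "moves": "0 0 -0.008 0 0 0 0.1; 0 0 -0.007 0 0 0 0.1; 0 0 -0.006 0 0 0 0.1; 0 0 -0.005 0 0 0 0.1; 0 0 -0.003 0 0 0 0.1; 0 0 -0.002 0 0 0 0.1; 0 0 0 0 0 0 0.1; 0 0 0 0 0 0 0.1; 0 0 0 0 0 0 0.1; 0 0 0 0 0 0 0.1"
}}

```text
clock: 9.57
ee_pos: [506.6, -155.4, 108.4]
tcp_rot: [2.234, 2.208, 0.0]
ft_force: [-0.0, -0.1, 0.7]
gripper_width: 0.199
finger_force: 30.0
```

{"method": "arm_command", "body": {
  "moves": "0 0 -0.002 0 0 0 0.1; 0 0 -0.002 0 0 0 0.1; 0 0 -0.001 0 0 0 0.1; 0 0 -0.001 0 0 0 0.1; 0 0 -0.001 0 0 0 0.1; 0 0 -0.001 0 0 0 0.1; 0 0 0 0 0 0 0.1; 0 0 0 0 0 0 0.1; 0 0 0 0 0 0 0.1; 0 0 0 0 0 0 0.1"
}}

```text
clock: 10.4
ee_pos: [506.5, -155.4, 100.1]
tcp_rot: [2.234, 2.208, 0.0]
ft_force: [0.2, 0.2, -0.2]
gripper_width: 0.202
finger_force: 30.0
```

{"method": "arm_command", "body": {
  "moves": "0 0 -0.001 0 0 0 0.1; 0 0 0 0 0 0 0.1; 0 0 0 0 0 0 0.1; 0 0 0 0 0 0 0.24; 0 0 0 0 0 0 0.28; 0 0 0 0 0 0 0.34; 0 0 0 0 0 0 0.42; 0 0 0 0 0 0 0.5; 0 0 0 0 0 0 0.5; 0 0 0 0 0 0 0.5"
}}

```text
clock: 11.23
ee_pos: [506.4, -155.3, 99.0]
tcp_rot: [-2.235, -2.208, -0.0]
ft_force: [-0.3, -0.5, -0.8]
gripper_width: 0.496
finger_force: 0.0
```

{"method": "arm_command", "body": {
  "moves": "0 0 0.01 0 0 0 0.5; 0 0 0.02 0 0 0 0.5; 0 0 0.03 0 0 0 0.5; 0 0 0.03 0 0 0 0.5; 0 0 0.03 0 0 0 0.5; 0 0 0.03 0 0 0 0.5; 0 0 0.02 0 0 0 0.5; 0.002 0.03 0 0 0 0 0.5; 0.004 0.036 0 0 0 0 0.5; 0.005 0.038 0 0 0 0 0.5"
}}

```text
clock: 12.07
ee_pos: [517.3, -51.0, 270.4]
tcp_rot: [2.236, 2.204, 0.001]
ft_force: [1.3, 0.0, -1.6]
gripper_width: 0.503
finger_force: 0.0
```

{"method": "arm_command", "body": {
  "moves": "0.005 0.038 0 0 0 0 0.5; 0.005 0.038 0 0 0 0 0.5; 0.005 0.038 0 0 0 0 0.5; 0.005 0.038 0 0 0 0 0.5; 0.003 0.038 0 0 0 0 0.5; 0.002 0.036 0 0 0 0 0.5; 0 0.02 0 0 0 0 0.5; 0 0.015 0 0 0 0 0.5; 0 0 0 0 0 0 0.5; 0 0 0 0 0 0 0.5"
}}

```text
clock: 12.9
ee_pos: [542.2, 210.1, 269.5]
tcp_rot: [2.232, 2.21, 0.0]
ft_force: [-0.2, -0.5, -0.1]
gripper_width: 0.498
finger_force: 0.0
```

```bash
cat > look.py <<'E'
from h import *
z={}
p,d,K,T=grab("top"); C=cloud(d,K,T); Z=C[...,2]; hsv=cv2.cvtColor(p,cv2.COLOR_BGR2HSV)
for n,lo,hi in(("green",45,85),("orange",3,18),("blue",100,125)):
    k=(C[...,1]<-80)&(C[...,1]>-290)&(C[...,0]>440)&(C[...,0]<560)&(Z>100)&(Z<200)&(hsv[...,0]>=lo)&(hsv[...,0]<=hi)&(hsv[...,1]>60)
    if k.sum()>10: t=k&(Z>np.percentile(Z[k],70)-3); print("rack cap",n,k.sum(),C[t].mean(0).round(1))
print(status.sense()["ee_pos"])
E
python3 look.py; sed -i 's#s=status.*#s=status.sense(); print(s["ee_pos"])#; s#cv2.imwrite("pics/w2.png",p)#pass#' heat.py; python3 heat.py 2>&1 | tail -5
```

```text
rack cap blue 55 [ 511.2 -151.6  124.4]
[542.34476664 209.25391293 269.4904944 ]
orange ((315.7127685546875, 193.60638427734375), 10.832632064819336) ((541.7709350585938, 211.95652770996094), 10.094056129455566) [541.9 211.9 148.2]
Traceback (most recent call last):
  File "heat.py", line 9, in <module>
    c=max(cs,key=cv2.contourArea)
ValueError: max() iterable argument is empty
```

Blue is seated, with its cap top at 124 mm. Next is orange, measured at (541.8, 211.9) with the TCP at (542.3, 209.3).

{"method": "arm_command", "body": {
  "moves": "0 0.002 -0.02 0 0 0 0.5; 0 0 -0.03 0 0 0 0.5; 0 0 -0.03 0 0 0 0.5; 0 0 -0.025 0 0 0 0.5; 0 0 -0.02 0 0 0 0.5; 0 0 -0.015 0 0 0 0.5; 0 0 -0.006 0 0 0 0.5; 0 0 0 0 0 0 0.5; 0 0 0 0 0 0 0.5; 0 0 0 0 0 0 0.5"
}}

```text
clock: 13.83
ee_pos: [543.3, 211.4, 124.5]
tcp_rot: [2.234, 2.207, 0.003]
ft_force: [0.2, -0.5, -0.4]
gripper_width: 0.499
finger_force: 0.0
```

{"method": "arm_command", "body": {
  "moves": "0 0 0 0 0 0 0.45; 0 0 0 0 0 0 0.4; 0 0 0 0 0 0 0.35; 0 0 0 0 0 0 0.3; 0 0 0 0 0 0 0.25; 0 0 0 0 0 0 0.2; 0 0 0 0 0 0 0.1; 0 0 0 0 0 0 0.1; 0 0 0 0 0 0 0.1; 0 0 0 0 0 0 0.1"
}}

```text
clock: 14.67
ee_pos: [542.4, 211.7, 123.1]
tcp_rot: [2.235, 2.208, -0.0]
ft_force: [-0.7, 0.3, 0.7]
gripper_width: 0.201
finger_force: 30.0
```

{"method": "arm_command", "body": {
  "moves": "0 0 0.008 0 0 0 0.1; 0 0 0.012 0 0 0 0.1; 0 0 0.015 0 0 0 0.1; 0 0 0.015 0 0 0 0.1; 0 0 0.018 0 0 0 0.1; 0 0 0.018 0 0 0 0.1; 0 0 0.018 0 0 0 0.1; 0 0 0.018 0 0 0 0.1; 0 0 0.013 0 0 0 0.1; 0 0 0.008 0 0 0 0.1"
}}

```text
clock: 15.5
ee_pos: [542.9, 211.8, 268.6]
tcp_rot: [2.233, 2.207, 0.004]
ft_force: [0.0, -0.4, 1.1]
gripper_width: 0.203
finger_force: 30.0
```

{"method": "arm_command", "body": {
  "moves": "-0.002 -0.015 0 0 0 0 0.1; -0.004 -0.03 0 0 0 0 0.1; -0.004 -0.038 0 0 0 0 0.1; -0.004 -0.038 0 0 0 0 0.1; -0.004 -0.038 0 0 0 0 0.1; -0.004 -0.038 0 0 0 0 0.1; -0.004 -0.038 0 0 0 0 0.1; -0.004 -0.038 0 0 0 0 0.1; -0.004 -0.038 0 0 0 0 0.1; -0.004 -0.038 0 0 0 0 0.1"
}}

```text
clock: 16.33
ee_pos: [503.0, -139.6, 265.5]
tcp_rot: [-2.234, -2.207, 0.001]
ft_force: [0.8, 0.5, -0.1]
gripper_width: 0.2
finger_force: 30.0
```

{"method": "arm_command", "body": {
  "moves": "-0.004 -0.03 0 0 0 0 0.1; -0.003 -0.02 0 0 0 0 0.1; 0 -0.013 0 0 0 0 0.1; 0 0 0 0 0 0 0.1; 0 0 -0.01 0 0 0 0.1; 0 0 -0.01 0 0 0 0.1; 0 0 -0.01 0 0 0 0.1; 0 0 0 0 0 0 0.1; 0 0 0 0 0 0 0.1; 0 0 0 0 0 0 0.1"
}}

```text
clock: 17.17
ee_pos: [497.7, -199.7, 236.1]
tcp_rot: [2.233, 2.21, 0.0]
ft_force: [-0.3, -0.1, 0.7]
gripper_width: 0.203
finger_force: 30.0
```

```bash
python3 foot.py
```

```text
[ 497.70507037 -199.72899356  236.12938967]
hole (316.1875, 189.0) ((497.4970703125, -200.37522888183594), 12.67836856842041)
hole (327.1153869628906, 144.4871826171875) ((508.83642578125, -154.8402099609375), 15.311637878417969)
hole (333.5, 100.88461303710938) ((515.2422485351562, -113.29832458496094), 12.53547191619873)
166 45 [array([488.6, 495.2, 503.1]), array([-197. , -192.3, -191.3])]
178 88 [array([488.8, 496. , 503.1]), array([-196.7, -192.4, -191.3])]
190 106 [array([489.1, 496. , 503.3]), array([-196.4, -192.4, -191.4])]
202 119 [array([489.1, 496.8, 503.8]), array([-197. , -192.4, -191.4])]
214 155 [array([489.4, 496.2, 504. ]), array([-197. , -192.4, -191.3])]
226 191 [array([489.6, 496.9, 504.2]), array([-196.9, -192.5, -191.3])]
238 72 [array([489.7, 496.9, 504.5]), array([-197.7, -192.8, -191.4])]
```

The foot is about 2 mm short in x and 1 mm off in y. I'll correct that and lower.

{"method": "arm_command", "body": {
  "moves": "0.002 -0.001 0 0 0 0 0.1; 0 0 -0.012 0 0 0 0.1; 0 0 -0.015 0 0 0 0.1; 0 0 -0.015 0 0 0 0.1; 0 0 -0.015 0 0 0 0.1; 0 0 -0.015 0 0 0 0.1; 0 0 -0.015 0 0 0 0.1; 0 0 -0.01 0 0 0 0.1; 0 0 0 0 0 0 0.1; 0 0 0 0 0 0 0.1"
}}

```text
clock: 18.05
ee_pos: [499.6, -201.4, 139.2]
tcp_rot: [-2.235, -2.208, -0.0]
ft_force: [0.7, -0.4, -0.2]
gripper_width: 0.204
finger_force: 30.0
```

{"method": "arm_command", "body": {
  "moves": "0 0 -0.008 0 0 0 0.1; 0 0 -0.007 0 0 0 0.1; 0 0 -0.006 0 0 0 0.1; 0 0 -0.005 0 0 0 0.1; 0 0 -0.003 0 0 0 0.1; 0 0 -0.003 0 0 0 0.1; 0 0 -0.002 0 0 0 0.1; 0 0 -0.001 0 0 0 0.1; 0 0 0 0 0 0 0.1; 0 0 0 0 0 0 0.1"
}}

```text
clock: 18.88
ee_pos: [499.5, -201.4, 104.2]
tcp_rot: [2.234, 2.208, 0.0]
ft_force: [0.3, -0.0, -0.6]
gripper_width: 0.198
finger_force: 30.0
```

{"method": "arm_command", "body": {
  "moves": "0 0 -0.001 0 0 0 0.1; 0 0 -0.001 0 0 0 0.1; 0 0 -0.001 0 0 0 0.1; 0 0 -0.001 0 0 0 0.1; 0 0 -0.001 0 0 0 0.1; 0 0 0 0 0 0 0.1; 0 0 0 0 0 0 0.1; 0 0 0 0 0 0 0.1; 0 0 0 0 0 0 0.1; 0 0 0 0 0 0 0.1"
}}

```text
clock: 19.72
ee_pos: [499.4, -201.3, 99.1]
tcp_rot: [2.234, 2.208, 0.0]
ft_force: [0.2, -0.2, 0.5]
gripper_width: 0.204
finger_force: 30.0
```

{"method": "arm_command", "body": {
  "moves": "0 0 0 0 0 0 0.24; 0 0 0 0 0 0 0.28; 0 0 0 0 0 0 0.34; 0 0 0 0 0 0 0.42; 0 0 0 0 0 0 0.5; 0 0 0 0 0 0 0.5; 0 0 0 0 0 0 0.5; 0 0 0 0 0 0 0.5; 0 0 0.005 0 0 0 0.5; 0 0 0.01 0 0 0 0.5"
}}

```text
clock: 20.55
ee_pos: [498.8, -201.0, 113.6]
tcp_rot: [-2.233, -2.207, 0.001]
ft_force: [0.3, -0.2, -0.8]
gripper_width: 0.502
finger_force: 0.0
```

{"method": "arm_command", "body": {
  "moves": "0 0 0.02 0 0 0 0.5; 0 0 0.03 0 0 0 0.5; 0 0 0.03 0 0 0 0.5; 0 0 0.03 0 0 0 0.5; 0 0 0.03 0 0 0 0.5; 0 0 0.015 0 0 0 0.5; 0.002 0.03 0 0 0 0 0.5; 0.003 0.038 0 0 0 0 0.5; 0.003 0.038 0 0 0 0 0.5; 0.003 0.038 0 0 0 0 0.5"
}}

```text
clock: 21.38
ee_pos: [510.2, -56.1, 270.3]
tcp_rot: [2.235, 2.206, 0.001]
ft_force: [1.1, 0.2, -0.7]
gripper_width: 0.496
finger_force: 0.0
```

{"method": "arm_command", "body": {
  "moves": "0.003 0.038 0 0 0 0 0.5; 0.003 0.038 0 0 0 0 0.5; 0.003 0.038 0 0 0 0 0.5; 0.003 0.038 0 0 0 0 0.5; 0.003 0.038 0 0 0 0 0.5; 0.003 0.038 0 0 0 0 0.5; 0.003 0.038 0 0 0 0 0.5; 0.002 0.03 0 0 0 0 0.5; 0 0.02 0 0 0 0 0.5; 0 0 0 0 0 0 0.5"
}}

```text
clock: 22.22
ee_pos: [532.7, 262.6, 269.7]
tcp_rot: [-2.229, -2.213, -0.002]
ft_force: [0.1, -1.1, 0.2]
gripper_width: 0.498
finger_force: 0.0
```

```bash
python3 look.py; python3 heat.py 2>&1 | grep -v File
```

```text
rack cap orange 79 [ 505.6 -205.8  124.4]
rack cap blue 56 [ 511.3 -151.3  124.1]
[532.9463261  260.49320565 269.61872307]
[532.9463261  260.49320565 269.61872307]
green ((316.6216125488281, 195.94595336914062), 10.818516731262207) ((533.1695556640625, 260.9007873535156), 10.038758277893066) [533.2 260.8 148.2]
Traceback (most recent call last):
ValueError: max() iterable argument is empty
```

Orange is seated too (124.4 mm). The TCP is already over green, within 0.5 mm of the cap. I'll descend and grip.

{"method": "arm_command", "body": {
  "moves": "0 0.001 -0.02 0 0 0 0.5; 0 0 -0.03 0 0 0 0.5; 0 0 -0.03 0 0 0 0.5; 0 0 -0.025 0 0 0 0.5; 0 0 -0.02 0 0 0 0.5; 0 0 -0.015 0 0 0 0.5; 0 0 -0.006 0 0 0 0.5; 0 0 0 0 0 0 0.5; 0 0 0 0 0 0 0.5; 0 0 0 0 0 0 0.5"
}}

```text
clock: 23.15
ee_pos: [534.4, 259.4, 124.6]
tcp_rot: [2.234, 2.207, 0.004]
ft_force: [0.3, -0.9, 0.6]
gripper_width: 0.5
finger_force: 0.0
```

{"method": "arm_command", "body": {
  "moves": "0 0 0 0 0 0 0.45; 0 0 0 0 0 0 0.4; 0 0 0 0 0 0 0.35; 0 0 0 0 0 0 0.3; 0 0 0 0 0 0 0.25; 0 0 0 0 0 0 0.2; 0 0 0 0 0 0 0.1; 0 0 0 0 0 0 0.1; 0 0 0 0 0 0 0.1; 0 0 0 0 0 0 0.1"
}}

```text
clock: 23.98
ee_pos: [533.5, 259.7, 123.1]
tcp_rot: [2.234, 2.208, 0.0]
ft_force: [-0.1, 0.5, 0.1]
gripper_width: 0.201
finger_force: 30.0
```

{"method": "arm_command", "body": {
  "moves": "0 0 0.008 0 0 0 0.1; 0 0 0.012 0 0 0 0.1; 0 0 0.015 0 0 0 0.1; 0 0 0.015 0 0 0 0.1; 0 0 0.018 0 0 0 0.1; 0 0 0.018 0 0 0 0.1; 0 0 0.018 0 0 0 0.1; 0 0 0.018 0 0 0 0.1; 0 0 0.013 0 0 0 0.1; 0 0 0.008 0 0 0 0.1"
}}

```text
clock: 24.82
ee_pos: [533.9, 259.8, 268.6]
tcp_rot: [2.233, 2.207, 0.005]
ft_force: [-1.2, -0.0, 0.1]
gripper_width: 0.202
finger_force: 30.0
```

{"method": "arm_command", "body": {
  "moves": "-0.002 -0.015 0 0 0 0 0.1; -0.003 -0.03 0 0 0 0 0.1; -0.003 -0.038 0 0 0 0 0.1; -0.003 -0.038 0 0 0 0 0.1; -0.003 -0.038 0 0 0 0 0.1; -0.003 -0.038 0 0 0 0 0.1; -0.003 -0.038 0 0 0 0 0.1; -0.003 -0.038 0 0 0 0 0.1; -0.003 -0.038 0 0 0 0 0.1; -0.004 -0.038 0 0 0 0 0.1"
}}

```text
clock: 25.65
ee_pos: [502.8, -91.1, 266.2]
tcp_rot: [2.234, 2.208, 0.0]
ft_force: [0.3, 0.4, -0.5]
gripper_width: 0.203
finger_force: 30.0
```

{"method": "arm_command", "body": {
  "moves": "-0.004 -0.038 0 0 0 0 0.1; -0.004 -0.038 0 0 0 0 0.1; -0.003 -0.038 0 0 0 0 0.1; -0.002 -0.025 0 0 0 0 0.1; -0.002 -0.015 0 0 0 0 0.1; 0 0 -0.015 0 0 0 0.1; 0 0 -0.015 0 0 0 0.1; 0 0 0 0 0 0 0.1; 0 0 0 0 0 0 0.1; 0 0 0 0 0 0 0.1"
}}

```text
clock: 26.48
ee_pos: [488.7, -243.3, 236.9]
tcp_rot: [2.234, 2.208, 0.0]
ft_force: [-0.6, 0.6, 0.3]
gripper_width: 0.202
finger_force: 30.0
```

```bash
python3 foot.py
```

```text
[ 488.73411745 -243.33145961  236.86017591]
hole (328.44000244140625, 150.44000244140625) ((501.3253173828125, -204.92715454101562), 18.016820907592773)
hole (336.88201904296875, 95.23595428466797) ((509.18768310546875, -151.6202850341797), 18.5341854095459)
hole (343.0, 52.28571319580078) ((515.297607421875, -113.72012329101562), 12.573375701904297)
166 38 [array([481.8, 489.3, 495.2]), array([-239.1, -234.7, -233.8])]
178 88 [array([481.7, 488.1, 495.7]), array([-238.7, -234.7, -233.7])]
190 105 [array([481.6, 488.5, 495.8]), array([-239. , -234.8, -233.8])]
202 122 [array([481.4, 488.5, 495.6]), array([-239. , -234.9, -233.9])]
214 152 [array([481.4, 488.5, 495.8]), array([-239.4, -235. , -234. ])]
226 180 [array([481.2, 488.5, 495.9]), array([-239.7, -235.4, -234.2])]
238 88 [array([481.3, 489.3, 495.8]), array([-239.6, -235.5, -234.1])]
```

{"method": "arm_command", "body": {
  "moves": "0 -0.002 0 0 0 0 0.1; 0 0 -0.012 0 0 0 0.1; 0 0 -0.015 0 0 0 0.1; 0 0 -0.015 0 0 0 0.1; 0 0 -0.015 0 0 0 0.1; 0 0 -0.015 0 0 0 0.1; 0 0 -0.015 0 0 0 0.1; 0 0 -0.01 0 0 0 0.1; 0 0 0 0 0 0 0.1; 0 0 0 0 0 0 0.1"
}}

```text
clock: 27.37
ee_pos: [488.6, -245.4, 139.3]
tcp_rot: [-2.234, -2.208, -0.0]
ft_force: [-0.7, -1.0, -0.1]
gripper_width: 0.201
finger_force: 30.0
```

{"method": "arm_command", "body": {
  "moves": "0 0 -0.008 0 0 0 0.1; 0 0 -0.007 0 0 0 0.1; 0 0 -0.006 0 0 0 0.1; 0 0 -0.005 0 0 0 0.1; 0 0 -0.003 0 0 0 0.1; 0 0 -0.003 0 0 0 0.1; 0 0 -0.002 0 0 0 0.1; 0 0 -0.001 0 0 0 0.1; 0 0 0 0 0 0 0.1; 0 0 0 0 0 0 0.1"
}}

```text
clock: 28.2
ee_pos: [488.5, -245.4, 104.2]
tcp_rot: [2.234, 2.208, 0.0]
ft_force: [0.6, -0.8, 0.5]
gripper_width: 0.2
finger_force: 30.0
```

{"method": "arm_command", "body": {
  "moves": "0 0 -0.001 0 0 0 0.1; 0 0 -0.001 0 0 0 0.1; 0 0 -0.001 0 0 0 0.1; 0 0 -0.001 0 0 0 0.1; 0 0 -0.001 0 0 0 0.1; 0 0 0 0 0 0 0.1; 0 0 0 0 0 0 0.1; 0 0 0 0 0 0 0.1; 0 0 0 0 0 0 0.1; 0 0 0 0 0 0 0.1"
}}

```text
clock: 29.03
ee_pos: [488.4, -245.4, 99.1]
tcp_rot: [2.235, 2.208, 0.0]
ft_force: [0.2, 0.5, -0.1]
gripper_width: 0.204
finger_force: 30.0
```

{"method": "arm_command", "body": {
  "moves": "0 0 0 0 0 0 0.24; 0 0 0 0 0 0 0.28; 0 0 0 0 0 0 0.34; 0 0 0 0 0 0 0.42; 0 0 0 0 0 0 0.5; 0 0 0 0 0 0 0.5; 0 0 0 0 0 0 0.5; 0 0 0 0 0 0 0.5; 0 0 0.005 0 0 0 0.5; 0 0 0.01 0 0 0 0.5"
}}

```text
clock: 29.87
ee_pos: [487.8, -245.0, 113.6]
tcp_rot: [-2.233, -2.207, 0.001]
ft_force: [0.2, 0.3, 1.3]
gripper_width: 0.498
finger_force: 0.0
```

{"method": "arm_command", "body": {
  "moves": "0 0 0.02 0 0 0 0.5; 0 0 0.03 0 0 0 0.5; 0 0 0.03 0 0 0 0.5; 0 0 0.03 0 0 0 0.5; 0 0 0.03 0 0 0 0.5; 0 0 0.03 0 0 0 0.5; 0 0 0.02 0 0 0 0.5; 0 0 0 0 0 0 0.5; 0 0 0 0 0 0 0.5; 0 0 0 0 0 0 0.5"
}}

```text
clock: 30.7
ee_pos: [488.1, -245.1, 303.8]
tcp_rot: [-2.234, -2.208, 0.0]
ft_force: [0.2, -0.0, 0.3]
gripper_width: 0.5
finger_force: 0.0
```

```bash
python3 look.py; python3 chk.py pics/c2.png; python3 - <<'E'
from h import *
p,d,K,T=grab("top"); cv2.imwrite("pics/t2.png",cv2.resize(p[130:290,190:470],None,fx=2.8,fy=2.8))
E
```

```text
rack cap green 55 [ 491.7 -252.3  124.1]
rack cap orange 79 [ 505.7 -205.7  124.7]
rack cap blue 56 [ 511.4 -151.6  124.8]
[ 487.955498   -245.00800835  303.17507927]
[ 487.955498   -245.00800835  303.17507927] [-2.23319197e+00 -2.20700627e+00  4.74979920e-04] [-0.14020339  0.00877077 -0.33209139] 0.5016266561552174
```

View pics/c2.png

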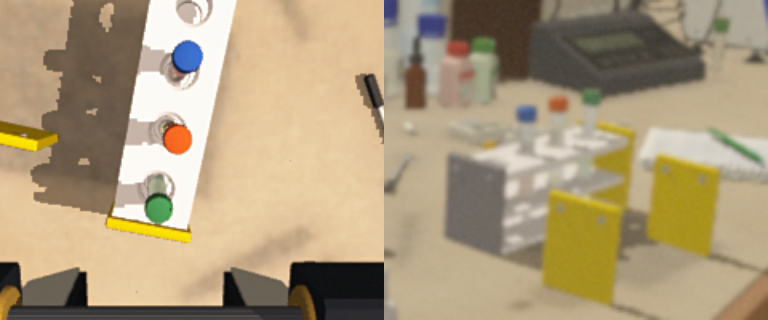

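View pics/t2.png

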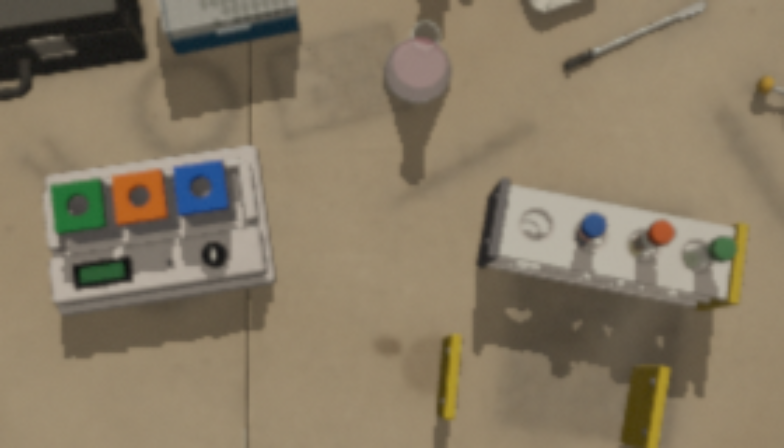

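All three tubes stand seated in the rack: from the yellow end green, orange and blue, cap tops at about 124 mm. They lean only slightly, the wells are empty and the flask hasn't moved. I'm handing the job in.

```bash
python3 -c "
from plant import job; print(job.sign_off())"
```

```text
the job is handed in; nothing more can be done
None
```

The three tubes stand seated in the rack (green next to the yellow end, then orange, then blue), the flask was not moved, and I handed the job in at about 31 s; no verdict came back.

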